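# Offer a clay bull up to its display plinth

## Task

A display mount is being fitted for the small dark clay bull figurine. First take the black knob and draw the sledge along its rails until the round mark on it lies under the tip of the fixed needle; then pick up the bull, carry it over the row of glassware without touching the row, and hold it upright about 1 cm above the wooden plinth on the sledge, centred and in line with it, head towards the end with the small upright tab. The bull must not touch the plinth, the other things stay where they are, and the program finishes with the gripper still holding the bull there.

Things in the scene. Friction and masses are not known exactly. Their poses are not given: they have to be found in the camera images.
- bull_mid (a point): Centre of the small dark brown clay bull figurine, 21 wide (its x) x 69 long (its y) x 40 mm tall (horns), weighing 40 to 85 g; it stands on four legs on the table to the robot's right. The point lies half-way along, 20 mm above the soles of its feet. Its z is up, its -y points to the head. The trunk is 20 mm wide and lies 10 to 34 mm above the soles: pinch it across its x.
- bull_head (a point): Point on the bull's head, 30 mm along its -y from the centre and 30 mm above the soles.
- plinth_top (a point): Centre of the top face of the light wooden plinth, 44 (its x) x 90 mm (its y), 26 mm tall, fixed on the grey sledge; its top is 47 mm above the table. It lies 40 mm along its -x and 35 mm along its -y from the round mark. Its y is the sliding direction, z up. At its -y end stands a wooden tab 10 mm wide and 12 mm high, 42 mm from the plinth's centre: the bull's head shall point to that end.
- mark (a point): Round white mark, 10 mm across, on the top of the sledge beside the plinth, 21 mm above the table. The mark moves with the sledge.
- needle_tip (a point): Tip of the fixed steel needle that points straight down from a small stand (its top 63 mm, post 68 mm above the table) on the far side of the slide, 5 mm above the height of the mark. Axes as those of the slide.
- knob_mid (a point): Place to pinch the upright black knob on the sledge: a cylinder 16 mm in diameter, 40 mm tall, its top 61 mm above the table; the point is on its axis, 49 mm above the table and 28 mm above the sledge's top. It lies 95 mm along y from the plinth's centre. Axes as those of the slide.
- sledge (a joint): Travel of the sledge along its rails, in m, 0 to 0.12, growing as it moves along the slide's +y (towards the knob end, roughly to the robot's left). It starts at 0 to 0.03 and must be drawn 30 to 100 mm. It stays where it is left; sliding friction about 2 N.
- jig: The slide itself: an aluminium base 120 (its x) x 320 (its y) x 10 mm, fixed to the table, with two rails and the grey sledge (88 x 170 x 10 mm) on them. Origin at the centre of its underside; y is the sliding direction. It stands turned by up to 0.3 rad.
- bull: The bull figurine again; origin between the feet, on the table, same axes as its centre point.
- flask: Long-necked glass flask, 101 mm wide, 146 mm tall; origin under its centre. One of the row of three between the bull and the slide, in any order. Leave it alone.
- cylinder: Tall glass beaker, 76 mm wide, 132 mm tall, in the row; origin under its centre. Leave it alone.
- conical: Conical glass flask, 74 mm wide, 129 mm tall, in the row; origin under its centre. Leave it alone.
- vial: Brown vial with a white cap, 38 mm wide, 67 mm tall; origin under its centre. Leave it alone.
- dish: Flat round clear dish, 100 mm wide, 14 mm tall; origin under its centre. Leave it alone.

How it is judged:
By the outcome, as a careful person would: the job done as asked, in the order asked, and still so for the second after the job is handed in, while the arm keeps its last pose, push and grip.
It also fails if it takes over 61 s, if anything falls off the work surface, if the arm or the gripper's body presses on something with over 40 N, if the wrist force passes 120 N, or if a joint passes its speed limit or range.

## Robot

A 6-joint arm with a two-finger parallel gripper is mounted at the origin on the work surface; the furniture and walls round the work are solid. World frame = base frame: x ahead of the robot, y to its left, z up, the work surface at z = 0. Lengths are in m, angles in rad, forces in N, time in s.
With the tool pointing down it reaches from about 0.375 to 0.925 m from the base axis. Payload 5.7 kg.
Tool frame: the origin (TCP) lies on the centre line of the jaws, within the pads' length; the fingertips stand manip.nose_length ahead of it and the grasp point (between the pads) lies 5 mm behind it (manip.nose_length is the distance from the TCP to the fingertips, in m); z points along the fingers, x is the direction in which the jaws open and shut, and the axes are right-handed (so a half turn about z gives the same grasp; the last joint's range is limited). The gripper opens to 88 mm and grips with 3 to 60 N. Pads are 20 mm wide; open, the fingers measure 115 mm over their backs; the gripper's body (75 mm by 178 mm) begins 61 mm behind the grasp point.
Start: joints at [-1.26, 0.359, 1.51, -0, 1.272, -0.115], TCP at [0.248, -0.546, 0.237] pointing down, gripper open.
Joint ranges: [-2.97, 2.97], [-1.01, 2.36], [0.21, 2.38], [-0.96, 4.11], [0.2, 2.71], [-2.98, 2.98]. Speed limits (rad/s): [2.39, 2.39, 3.14, 3.14, 3.14, 3.14].

## Interface

Orientations are given as [roll, pitch, yaw] about the fixed x, y, z axes, in that order (R = Rz(yaw) Ry(pitch) Rx(roll)).
In Python, from plant import manip gives the robot as it stands.
- The arm moves only by the tool jog_arm, never from a script. Its argument "steps" is a list that holds one entry, the list of rows, each a list of 4 numbers: the shift along the world's x, y, z in m, then the turn about the world's z in rad. In form: [[[x, y, z, spin], ...]]. A call has 1 to 20 rows; each row is the pose to reach, as a shift and turn from the pose measured when the call began; what a row does not reach only later rows make up. A row lasts 1/8 s, in which the tool goes at most 62.5 mm and 10.7 degrees, less where a joint would pass 70% of its speed; a pose out of reach is approached as far as the arm can. A call with a gripper value outside its range is refused whole. "hand" is the gripper command: -1 is fully open, 1 is shut, values between are in proportion, set as the call begins (left out, the last holds). The fingers move at their own pace and stop on an object; the grip force is fixed at half the most. Time passes only in rows, so rows that repeat a pose let the fingers close. It gives the time, the measured TCP pose, the force and the opening at its end, in the units of the state.
- manip.get_state(): the state, without advancing time (a new reading comes with each control period).
- manip.get_image(name): name is "scene" or "top" or "wrist"; returns the picture (384x512x3 uint8, red, green, blue); there is no depth.
- manip.calibration(name): a dict with "fx", "fy", "cx", "cy" (pixels), "T" (4x4, takes a point from camera to world coordinates). Camera axes: x right, y down, z forward; pixel columns grow to the right and rows downward; lengths in m; the calibration is good to about 2 mm. A picture is of the moment at which its call begins: read the wrist's pose just before it. calibration takes no time and is no camera call; for the wrist camera it gives the pose at the moment of the call.
- manip.job_done(): hands the job in, once; it reports no verdict.
The state is a dict: "time_s": time; "joints": joint angles; "qd": joint speeds; "effort": joint torques, N m; "position": TCP position; "orientation": TCP orientation; "contact_force": force on the tool from outside, world axes, zero at the start; "wrist_torque": the same for the moment, N m; "gripper_width": finger opening in m.
Only numpy, scipy, OpenCV 4.12 (cv2) and the standard library are available. Lean on these libraries where they do the work, as an engineer would, in place of code of your own. Each camera call takes 0.05 s, during which the arm holds its last target.

## Working session

There is one attempt and no reset: what is moved stays moved. The work goes in short steps, Python scripts to look and compute and a tool call to move; the robot and the scene stay as the last step left them, time stands still between calls to the robot, and variables do not carry over. Pictures are saved under pics/ and viewed, and the job is handed in when it is done.

Besides the shell and the picture viewer there is one more tool, called after "Emit:" in YAML: its name, and indented under it one key for each argument. jog_arm: Moves the arm, as the interface text tells. Its arguments: {"type":"object","properties":{"steps":{"type":"array","items":{"type":"array","items":{"type":"array","items":{"type":"number"}}}},"hand":{"type":"number"}},"required":["steps"]}

```bash
mkdir -p pics; python3 - <<'E'
from plant import manip
import cv2,numpy as np
print(manip.get_state(), manip.nose_length)
for n in ["scene","top","wrist"]:
    c=manip.calibration(n); print(n,{k:np.round(v,4).tolist() for k,v in c.items()})
    cv2.imwrite(f"pics/{n}0.png",manip.get_image(n)[:,:,::-1])
E
```

```text
{'time_s': 0.0, 'joints': array([-1.26012219e+00,  3.59515100e-01,  1.51140799e+00, -2.38585073e-05,
        1.27250158e+00, -1.15079898e-01]), 'qd': array([ 0.00164324, -0.00015791,  0.00033503, -0.00065293,  0.00103393,
        0.0002958 ]), 'effort': array([ 1.46432416e-03, -5.15356493e+01, -2.70727158e+01,  6.75650337e-02,
        3.49051156e-02, -1.37475845e-04]), 'position': array([ 0.24759892, -0.54580916,  0.23581286]), 'orientation': array([-3.14140493e+00,  1.82251975e-03, -1.14503509e+00]), 'contact_force': array([-0.43855502, -0.08357411, -0.41293663]), 'wrist_torque': array([-0.02603741, -0.03197871, -0.02043227]), 'gripper_width': 0.08753158347585378} 0.014
scene {'fx': 417.3131, 'fy': 417.3131, 'cx': 252.3119, 'cy': 192.9783, 'T': [[-0.8685, -0.2914, 0.401, 0.1392], [-0.4951, 0.4699, -0.7308, 0.6768], [0.0246, -0.8332, -0.5524, 0.6423], [0.0, 0.0, 0.0, 1.0]]}
top {'fx': 443.7239, 'fy': 443.7239, 'cx': 256.022, 'cy': 197.9622, 'T': [[-0.0206, -0.9958, 0.0897, 0.433], [-0.9995, 0.0185, -0.0239, -0.0461], [0.0222, -0.0901, -0.9957, 1.331], [0.0, 0.0, 0.0, 1.0]]}
wrist {'fx': 264.96, 'fy': 264.96, 'cx': 258.3564, 'cy': 192.1216, 'T': [[0.4135, -0.8675, -0.2764, 0.3244], [-0.9105, -0.3946, -0.1236, -0.5117], [-0.0018, 0.3027, -0.9531, 0.3838], [0.0, 0.0, 0.0, 1.0]]}
```

View pics/scene0.png

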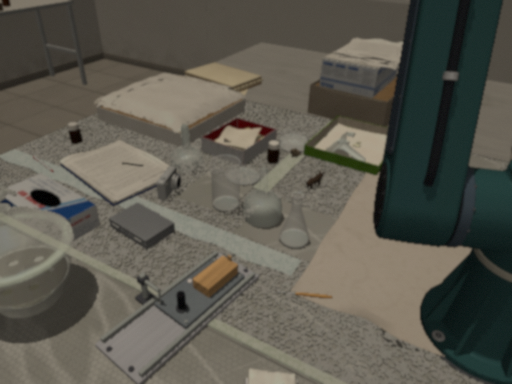

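View pics/top0.png

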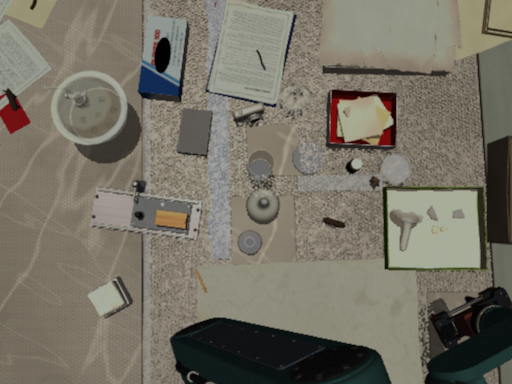

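View pics/wrist0.png

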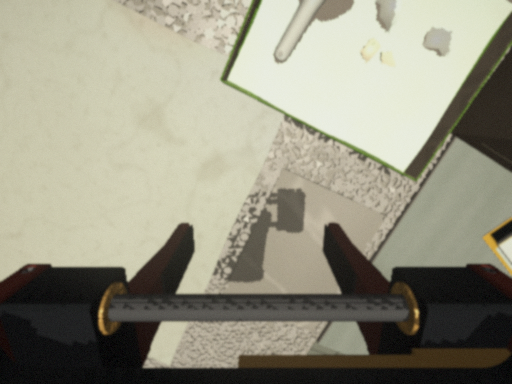

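The scene shows the slide at left with the knob, plinth and needle, and the bull behind the glass row. In the top image the slide is at about (145,213), the bull at (333,222), and the glass at (260,165), (263,205) and (250,242). I'll enlarge both views.

```bash
python3 - <<'E'
import cv2
t=cv2.imread("pics/top0.png"); s=cv2.imread("pics/scene0.png")
cv2.imwrite("pics/t1.png",cv2.resize(t[175:250,80:215],None,fx=5.9,fy=5.9,interpolation=cv2.INTER_CUBIC))
cv2.imwrite("pics/t2.png",cv2.resize(t[140:260,230:390],None,fx=5,fy=5,interpolation=cv2.INTER_CUBIC))
cv2.imwrite("pics/s1.png",cv2.resize(s[245:380,90:270],None,fx=4.4,fy=4.4,interpolation=cv2.INTER_CUBIC))
E
```

```text
(no output)
```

View pics/t1.png

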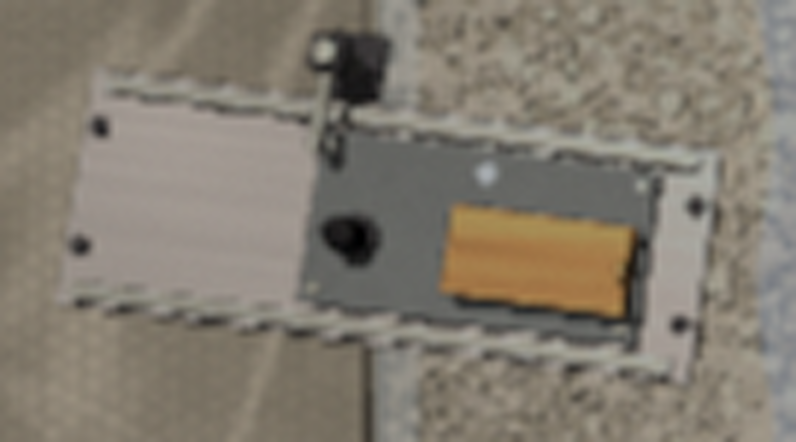

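View pics/t2.png

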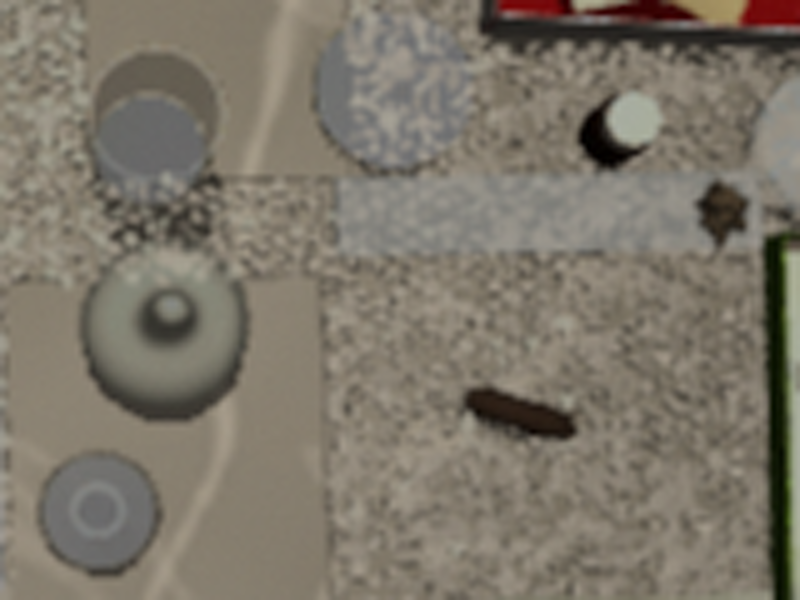

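View pics/s1.png

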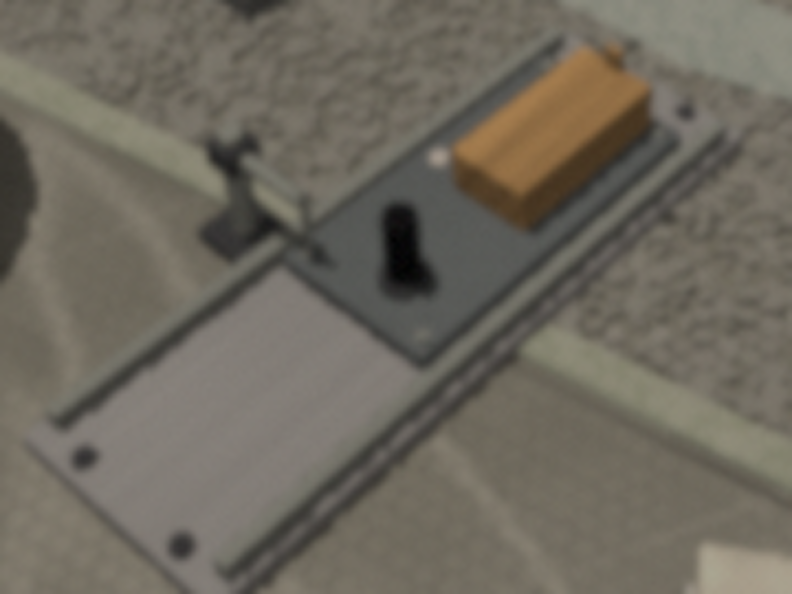

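```bash
cat > h.py <<'E'
import numpy as np, cv2
def ray(cal,px,z):
    T=np.asarray(cal["T"]); d=T[:3,:3]@np.array([(px[0]-cal["cx"])/cal["fx"],(px[1]-cal["cy"])/cal["fy"],1.])
    o=T[:3,3]; return o+d*(z-o[2])/d[2]
def proj(cal,p):
    T=np.asarray(cal["T"]); q=T[:3,:3].T@(np.asarray(p)-T[:3,3])
    return np.array([cal["cx"]+cal["fx"]*q[0]/q[2],cal["cy"]+cal["fy"]*q[1]/q[2]])
E
python3 - <<'E'
from plant import manip
from h import *
c=manip.calibration("top")
def u(p,f,o): return ((p[0]+.5)/f-.5+o[0],(p[1]+.5)/f-.5+o[1])
a=lambda n,p,z:print(n,np.round(ray(c,u(p,5.9,(80,175)),z),4))
b=lambda n,p,z:print(n,np.round(ray(c,u(p,5,(230,140)),z),4))
for p in [(97,72),(715,155),(690,380),(65,298)]: a("base",p,.012)
a("knob",(345,238),.061);a("mark",(487,173),.021);a("needle top arm",(325,105),.063);a("post",(325,50),.068)
for p in [(455,205),(637,228),(627,318),(442,292)]: a("pl",p,.047)
b("bullL",(468,398),.03);b("bullR",(575,427),.03)
b("flasktop",(172,305),.146);b("con top",(98,510),.129);b("beaker top",(157,105),.132);b("beaker bot",(152,145),.0);b("vial",(635,118),.067)
s=manip.calibration("scene")
f=lambda n,p,z:print(n,np.round(ray(s,u(p,4.4,(90,245)),z),4))
f("mark",(440,157),.021);f("knob",(400,210),.061);f("tip?",(305,235),.026)
f("post",(232,135),.068)
for p in [(597,48),(455,155),(528,190),(652,95)]: f("pl",p,.047)
E
```

```text
base [0.594  0.3965 0.012 ]
base [0.5462 0.0868 0.012 ]
base [0.4335 0.1003 0.012 ]
base [0.4807 0.411  0.012 ]
knob [0.5052 0.2603 0.061 ]
mark [0.5386 0.1996 0.021 ]
needle top arm [0.5697 0.2697 0.063 ]
post [0.5959 0.2685 0.068 ]
pl [0.5211 0.2103 0.047 ]
pl [0.5081 0.1217 0.047 ]
pl [0.4643 0.1268 0.047 ]
pl [0.4787 0.2166 0.047 ]
bullL [ 0.4838 -0.2737  0.03  ]
bullR [ 0.4655 -0.3363  0.03  ]
flasktop [ 0.5323 -0.0958  0.146 ]
con top [ 0.4235 -0.0542  0.129 ]
beaker top [ 0.6434 -0.0907  0.132 ]
beaker bot [ 0.642 -0.092  0.   ]
vial [ 0.6425 -0.3699  0.067 ]
mark [0.5394 0.202  0.021 ]
knob [0.5096 0.2658 0.061 ]
tip? [0.5583 0.2739 0.026 ]
post [0.5937 0.2737 0.068 ]
pl [0.5019 0.1258 0.047 ]
pl [0.5177 0.2175 0.047 ]
pl [0.4781 0.2181 0.047 ]
pl [0.4627 0.1396 0.047 ]
```

Emit:
jog_arm:
  steps:
    - [[0.015, 0.05, 0.02, 0.16], [0.03, 0.1, 0.03, 0.32], [0.05, 0.15, 0.03, 0.48], [0.065, 0.2, 0.03, 0.64], [0.08, 0.25, 0.03, 0.8], [0.1, 0.3, 0.03, 0.96], [0.115, 0.35, 0.03, 1.12], [0.13, 0.4, 0.03, 1.28], [0.145, 0.45, 0.03, 1.44], [0.16, 0.5, 0.03, 1.6], [0.18, 0.55, 0.02, 1.76], [0.195, 0.6, 0.01, 1.92], [0.21, 0.65, 0.0, 2.08], [0.225, 0.7, -0.02, 2.24], [0.24, 0.75, -0.04, 2.4], [0.26, 0.809, -0.06, 2.56], [0.26, 0.809, -0.086, 2.563], [0.26, 0.809, -0.086, 2.563], [0.26, 0.809, -0.086, 2.563]]
  hand: 0

```text
time_s: 2.52
position: [0.5076, 0.2626, 0.1505]
orientation: [-3.141, 0.002, 1.417]
contact_force: [0.2, -0.2, 0.1]
gripper_width: 0.044
```

```bash
python3 - <<'E'
from plant import manip
import cv2,numpy as np,pickle
s=manip.get_state();print(s["time_s"],s["position"],s["orientation"],s["gripper_width"],s["joints"])
c=manip.calibration("wrist");pickle.dump(c,open("w1.pkl","wb"))
cv2.imwrite("pics/w1.png",manip.get_image("wrist")[:,:,::-1])
E
```

```text
2.525 [0.50761104 0.26257888 0.15049926] [-3.14134105e+00  1.62576199e-03  1.41737405e+00] 0.04401375774895393 [ 3.57364240e-01  4.10079246e-01  1.66915754e+00 -1.48198340e-03
  1.06337060e+00 -1.05928881e+00]
```

View pics/w1.png

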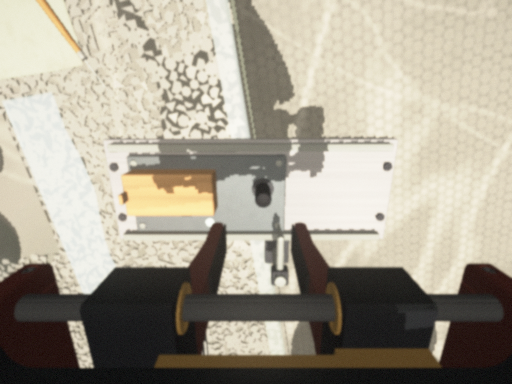

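```bash
python3 - <<'E'
import cv2
t=cv2.imread("pics/w1.png")
cv2.imwrite("pics/w1z.png",cv2.resize(t[160:290,190:320],None,fx=4.6,fy=4.6,interpolation=cv2.INTER_CUBIC))
E
```

```text
(no output)
```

View pics/w1z.png

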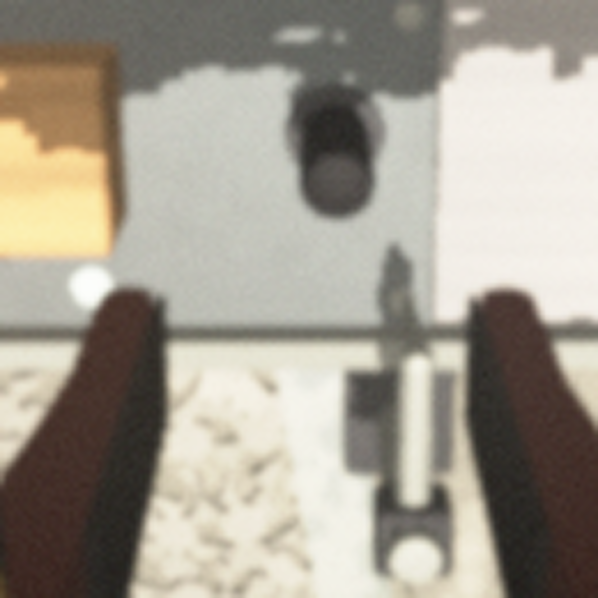

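```bash
python3 - <<'E'
import pickle
from h import *
c=pickle.load(open("w1.pkl","rb"))
u=lambda p,f=4.6,o=(190,160): ((p[0]+.5)/f-.5+o[0],(p[1]+.5)/f-.5+o[1])
yaw=-.152;Y=np.array([-np.sin(yaw),np.cos(yaw),0]);X=np.array([Y[1],-Y[0],0])
def q(n,p,z):
    r=ray(c,u(p),z);print(n,np.round(r,4),"slide",np.round([r@X,r@Y],4))
q("knob",(338,187),.061);q("knobbase",(338,120),.021);q("mark",(91,285),.021);q("arm end",(417,355),.063);q("post",(413,560),.068);q("tip?",(400,290),.026)
q("edge",(434,120),.021);q("edge",(428,325),.021);q("farL",(0,330),.021);q("farR",(420,328),.021)
q("pl",(125,240),.047);q("plc",(112,258),.047);q("plc",(117,45),.047)
E
```

```text
knob [0.5086 0.2668 0.061 ] slide [0.4623 0.3407]
knobbase [0.506  0.2678 0.021 ] slide [0.4596 0.3413]
mark [0.5387 0.2011 0.021 ] slide [0.5021 0.2803]
arm end [0.5481 0.278  0.063 ] slide [0.4997 0.3577]
post [0.5955 0.2706 0.068 ] slide [0.5477 0.3576]
tip? [0.5494 0.2765 0.026 ] slide [0.5012 0.3565]
edge [0.5094 0.2903 0.021 ] slide [0.4596 0.3641]
edge [0.5622 0.2822 0.021 ] slide [0.513  0.3641]
farL [0.5473 0.176  0.021 ] slide [0.5143 0.2568]
farR [0.5627 0.2801 0.021 ] slide [0.5138 0.3621]
pl [0.5186 0.2178 0.047 ] slide [0.4797 0.2938]
plc [0.5224 0.214  0.047 ] slide [0.484  0.2907]
plc [0.475  0.2249 0.047 ] slide [0.4355 0.2942]
```

Emit:
jog_arm:
  steps:
    - [[0.001, 0.0045, -0.03, 0], [0.001, 0.0045, -0.06, 0], [0.001, 0.0045, -0.085, 0], [0.001, 0.0045, -0.1065, 0], [0.001, 0.0045, -0.1065, 0], [0.001, 0.0045, -0.1065, 0]]

```text
time_s: 3.32
position: [0.5101, 0.267, 0.0459]
orientation: [3.139, -0.0, 1.416]
contact_force: [0.1, 0.3, -0.2]
gripper_width: 0.0439
```

Emit:
jog_arm:
  steps:
    - [[0, 0, 0, 0], [0, 0, 0, 0], [0, 0, 0, 0], [0, 0, 0, 0], [0, 0, 0, 0]]
  hand: 1

```text
time_s: 3.95
position: [0.5102, 0.267, 0.0463]
orientation: [3.139, -0.0, 1.416]
contact_force: [-1.1, -2.0, 5.9]
gripper_width: 0.0153
```

```bash
cat > snap.py <<'E'
import sys,pickle,cv2,numpy as np
from plant import manip
n=sys.argv[1]
s=manip.get_state();print(s["time_s"],s["position"],s["orientation"],s["gripper_width"],s["contact_force"])
c=manip.calibration("wrist");pickle.dump(c,open(n+".pkl","wb"))
cv2.imwrite(f"pics/{n}.png",manip.get_image("wrist")[:,:,::-1])
E
python3 snap.py w2
```

```text
3.95 [0.51022206 0.26696833 0.04630945] [ 3.13862590e+00 -1.38983158e-05  1.41644847e+00] 0.015297460455354647 [-1.13595445 -2.03488675  5.87519323]
```

View pics/w2.png

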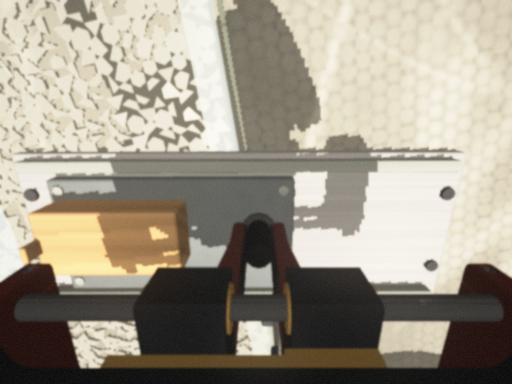

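Emit:
jog_arm:
  steps:
    - [[0.001, 0.007, 0, 0], [0.0025, 0.017, 0, 0], [0.004, 0.027, 0, 0], [0.0055, 0.037, 0, 0], [0.007, 0.047, 0, 0], [0.0088, 0.057, 0, 0], [0.0103, 0.067, 0, 0], [0.0111, 0.072, 0, 0], [0.0116, 0.0755, 0, 0], [0.0116, 0.0755, 0, 0], [0.0116, 0.0755, 0, 0]]

```text
time_s: 5.38
position: [0.5218, 0.3431, 0.0464]
orientation: [3.139, -0.001, 1.416]
contact_force: [-1.0, 3.3, 3.1]
gripper_width: 0.0155
```

```bash
python3 snap.py w3; python3 - <<'E'
from plant import manip
import cv2
for n,r in (("scene",(245,380,90,270)),("top",(175,250,80,215))):
    t=manip.get_image(n)[:,:,::-1]; cv2.imwrite(f"pics/{n}3.png",t)
    a,b,c,d=r
    cv2.imwrite(f"pics/{n}3z.png",cv2.resize(t[a:b,c:d],None,fx=4.4,fy=4.4,interpolation=cv2.INTER_CUBIC))
E
```

```text
5.375 [0.52183871 0.34314311 0.04636602] [ 3.13860034e+00 -1.33331719e-03  1.41603324e+00] 0.015519414322852464 [-1.0197866   3.25857373  3.10332847]
```

View pics/w3.png

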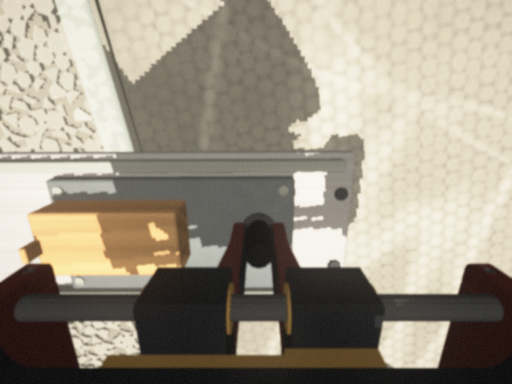

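View pics/scene3z.png

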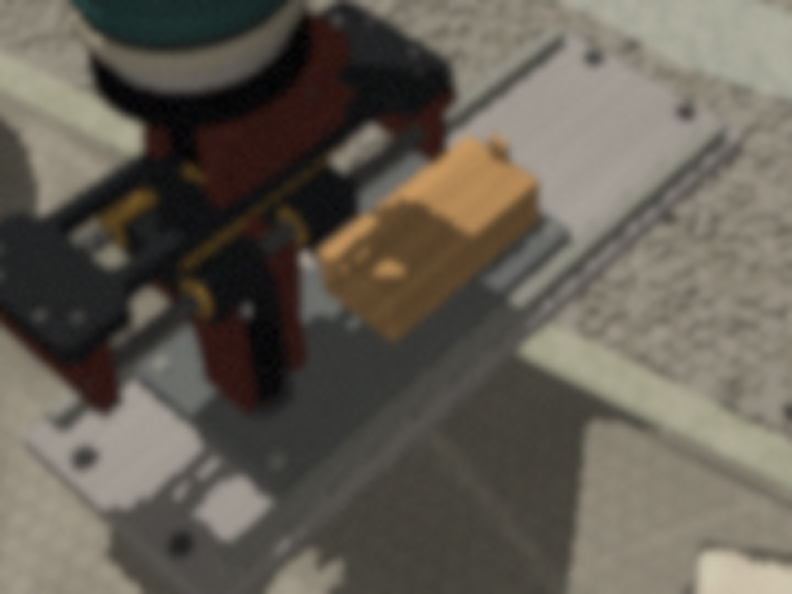

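View pics/top3z.png

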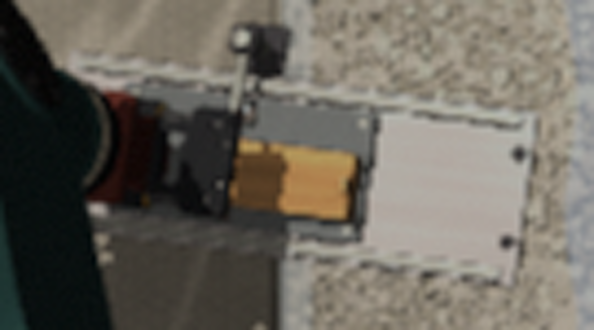

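Emit:
jog_arm:
  steps:
    - [[0, 0, 0, 0], [0, 0, 0, 0], [0, 0, 0, 0], [0, 0, 0.03, 0], [0, 0, 0.06, 0], [0, 0, 0.09, 0], [-0.01, -0.02, 0.105, 0], [-0.02, -0.05, 0.12, 0], [-0.03, -0.07, 0.12, 0], [-0.03, -0.07, 0.12, 0], [-0.03, -0.07, 0.12, 0]]
  hand: 0

```text
time_s: 6.9
position: [0.4923, 0.2733, 0.1663]
orientation: [3.138, -0.001, 1.416]
contact_force: [0.1, -0.3, -0.1]
gripper_width: 0.044
```

```bash
python3 snap.py w4; python3 - <<'E'
import cv2
t=cv2.imread("pics/w4.png")
cv2.imwrite("pics/w4z.png",cv2.resize(t[130:260,200:370],None,fx=4.6,fy=4.6,interpolation=cv2.INTER_CUBIC))
E
```

```text
6.9 [0.49230338 0.27331185 0.16633087] [ 3.13830829e+00 -1.24672335e-03  1.41581252e+00] 0.04403791764188115 [ 0.13608344 -0.29021437 -0.09461155]
```

View pics/w4.png

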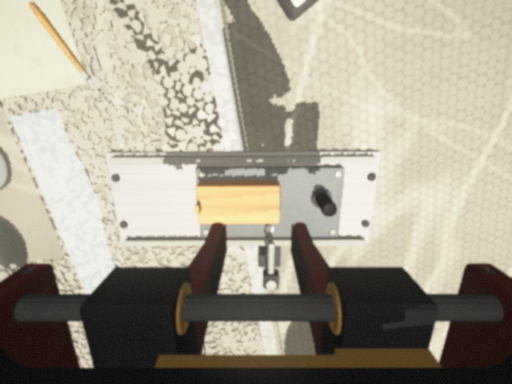

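View pics/w4z.png

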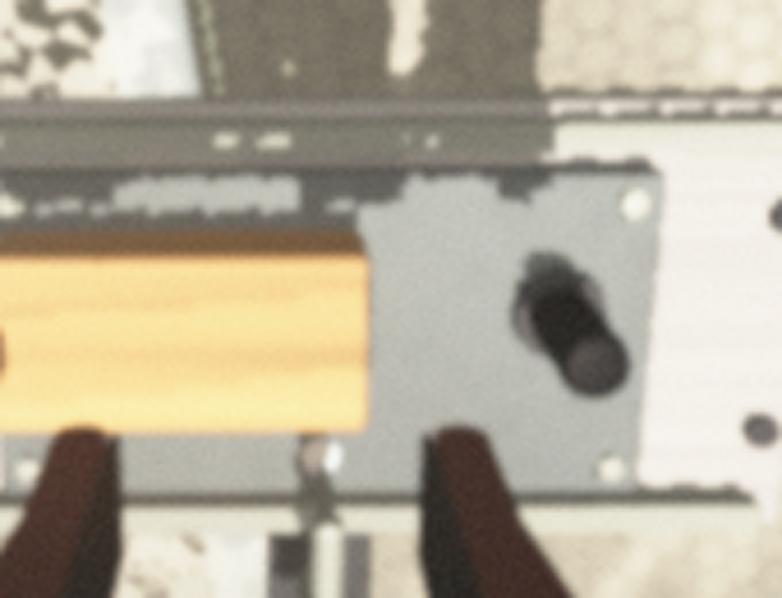

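```bash
python3 - <<'E'
import pickle
from h import *
c=pickle.load(open("w4.pkl","rb"))
u=lambda p,f=4.6,o=(200,130): ((p[0]+.5)/f-.5+o[0],(p[1]+.5)/f-.5+o[1])
yaw=-.152;Y=np.array([-np.sin(yaw),np.cos(yaw),0]);X=np.array([Y[1],-Y[0],0])
def q(n,p,z):
    r=ray(c,u(p),z);print(n,np.round(r,4),"slide",np.round([r@X,r@Y],4))
q("knob",(598,362),.061);q("mark",(323,456),.021);q("arm end",(328,525),.063);q("tip?",(318,450),.026)
q("plc",(367,433),.047);q("plc",(367,252),.047)
for z in (.063,.026): 
    p=proj(c,X*.5005+Y*.357+[0,0,z]);print(z,((p-[200,130])+.5)*4.6-.5)
E
python3 - <<'E'
import cv2
t=cv2.imread("pics/w4.png")
cv2.imwrite("pics/w4y.png",cv2.resize(t[210:260,245:295],None,fx=12,fy=12,interpolation=cv2.INTER_CUBIC))
E
```

```text
knob [0.5184 0.3431 0.061 ] slide [0.4605 0.4177]
mark [0.5511 0.2784 0.021 ] slide [0.5025 0.3586]
arm end [0.5483 0.2782 0.063 ] slide [0.4998 0.358 ]
tip? [0.5467 0.2775 0.026 ] slide [0.4984 0.3571]
plc [0.5341 0.2903 0.047 ] slide [0.484  0.3679]
plc [0.4894 0.2962 0.047 ] slide [0.4389 0.3669]
0.063 [323.74756182 527.62217306]
0.026 [317.574412   457.28124174]
```

View pics/w4y.png

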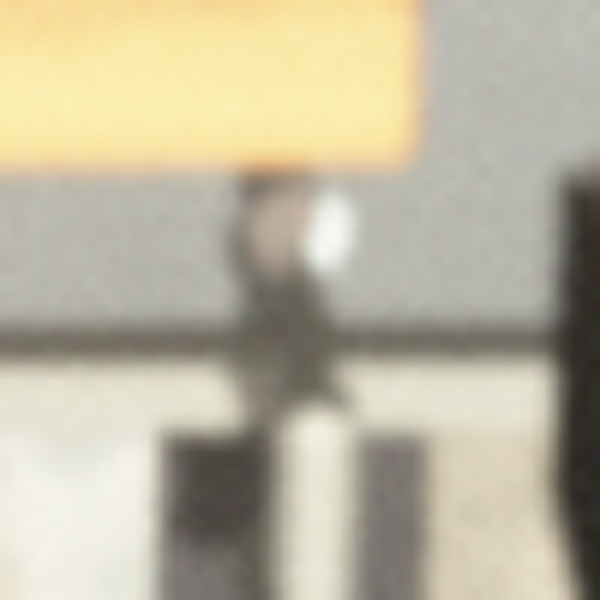

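```bash
python3 - <<'E'
from plant import manip
import cv2
for n,r,f in (("scene",(250,330,120,240),6),("top",(175,250,80,215),5.9)):
    t=manip.get_image(n)[:,:,::-1]; cv2.imwrite(f"pics/{n}5.png",t)
    a,b,c,d=r
    cv2.imwrite(f"pics/{n}5z.png",cv2.resize(t[a:b,c:d],None,fx=f,fy=f,interpolation=cv2.INTER_CUBIC))
t=cv2.imread("pics/scene0.png")
cv2.imwrite("pics/bull0.png",cv2.resize(t[160:200,290:340],None,fx=12,fy=12,interpolation=cv2.INTER_CUBIC))
E
```

```text
(no output)
```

View pics/scene5z.png

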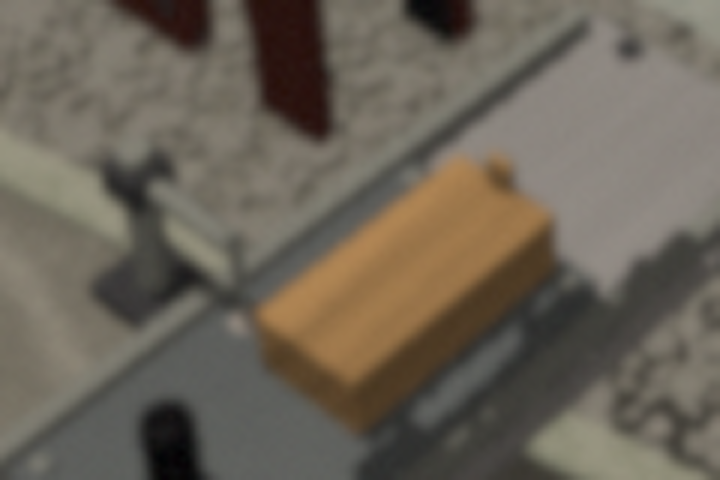

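View pics/bull0.png

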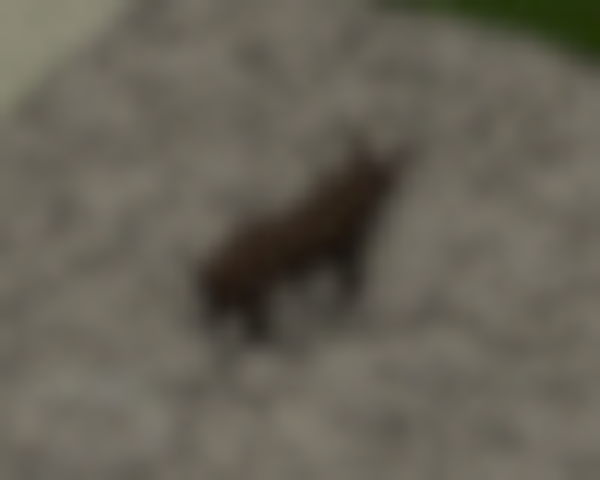

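```bash
python3 - <<'E'
from plant import manip
from h import *
import cv2
c=manip.calibration("scene")
yaw=-.152;Y=np.array([-np.sin(yaw),np.cos(yaw),0]);X=np.array([Y[1],-Y[0],0])
pt=lambda p:((p-[120,250])+.5)*6-.5
print("mark",pt(proj(c,X*.501+Y*.358+[0,0,.021])),"tip",pt(proj(c,X*.501+Y*.358+[0,0,.026])),"arm",pt(proj(c,X*.501+Y*.358+[0,0,.063])))
print("mark+3",pt(proj(c,X*.501+Y*.361+[0,0,.021])))
t=cv2.imread("pics/scene5.png")
cv2.imwrite("pics/s5y.png",cv2.resize(t[285:310,145:175],None,fx=22,fy=22,interpolation=cv2.INTER_CUBIC))
E
```

```text
mark [250.88111833 320.76903701] tip [249.37568863 309.95950313] arm [237.90241562 227.57722149]
mark+3 [243.67158722 326.3746685 ]
```

View pics/s5y.png

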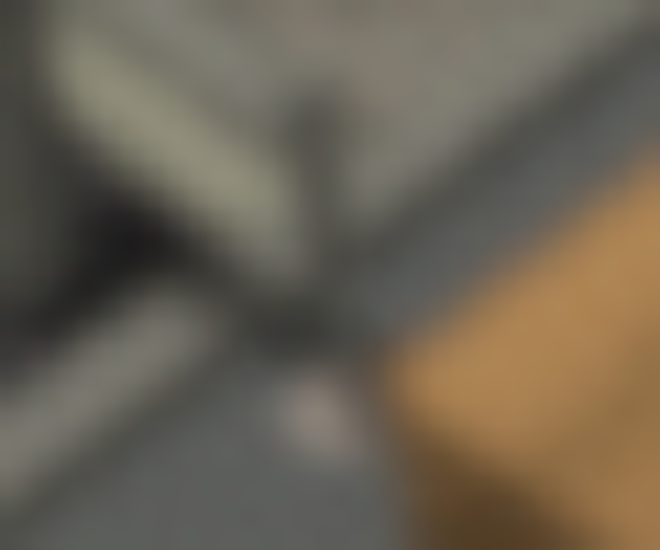

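View pics/top5z.png

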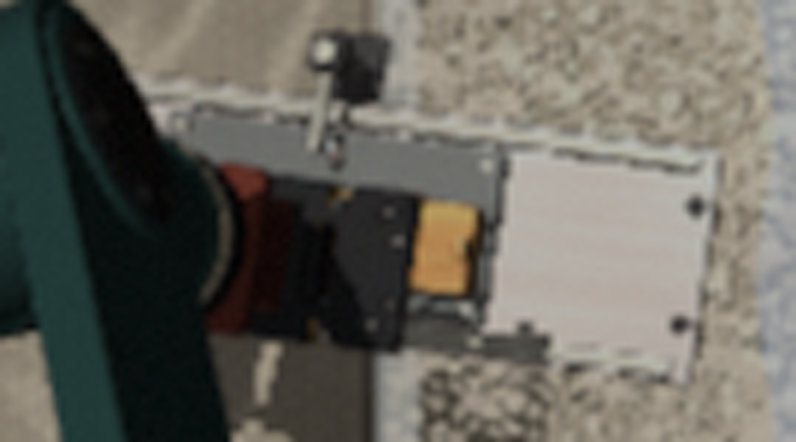

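Emit:
jog_arm:
  steps:
    - [[0.03, 0, -0.02, 0], [0.06, 0.004, -0.045, 0], [0.07, 0.004, -0.056, 0], [0.07, 0.004, -0.056, 0], [0.07, 0.004, -0.056, 0]]

```text
time_s: 7.68
position: [0.5614, 0.2777, 0.1106]
orientation: [3.139, -0.001, 1.417]
contact_force: [0.4, 0.1, 0.0]
gripper_width: 0.0437
```

```bash
python3 snap.py w6; python3 - <<'E'
import cv2
t=cv2.imread("pics/w6.png")
cv2.imwrite("pics/w6z.png",cv2.resize(t[120:260,200:340],None,fx=4.2,fy=4.2,interpolation=cv2.INTER_CUBIC))
E
```

```text
7.675 [0.56139936 0.27765351 0.11060629] [ 3.13907948e+00 -7.98971646e-04  1.41695152e+00] 0.043724978249295686 [0.37768123 0.10208768 0.00275038]
```

View pics/w6z.png

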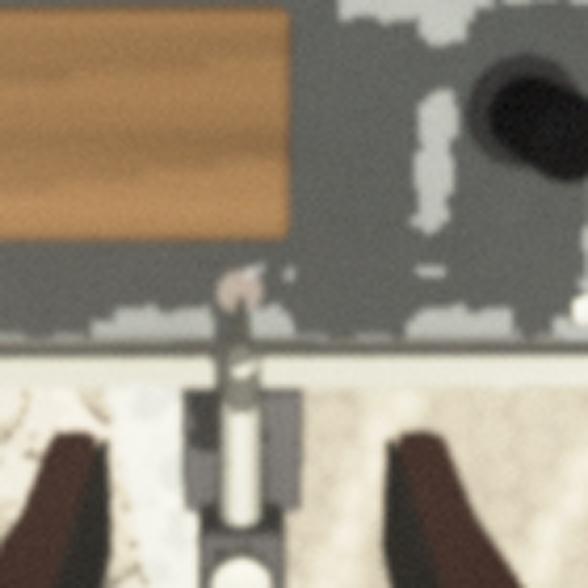

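```bash
python3 - <<'E'
import pickle
from h import *
import cv2
c=pickle.load(open("w6.pkl","rb"))
f=4.2;o=np.array([200,120])
u=lambda p: ((p[0]+.5)/f-.5+o[0],(p[1]+.5)/f-.5+o[1])
yaw=-.152;Y=np.array([-np.sin(yaw),np.cos(yaw),0]);X=np.array([Y[1],-Y[0],0])
def q(n,p,z):
    r=ray(c,u(p),z);print(n,np.round(r,4),"slide",np.round([r@X,r@Y],4))
q("mark",(240,288),.021);q("arm end",(241,400),.063);q("post",(241,575),.068);q("needle",(234,310),.026);q("plc",(290,238),.047)
for z in (.063,.05,.04,.026,.021): print(z,(proj(c,X*.5005+Y*.358+[0,0,z])-o+.5)*f-.5)
t=cv2.imread("pics/w6.png")
cv2.imwrite("pics/w6y.png",cv2.resize(t[175:225,235:285],None,fx=12,fy=12,interpolation=cv2.INTER_CUBIC))
E
```

```text
mark [0.5499 0.2779 0.021 ] slide [0.5015 0.358 ]
arm end [0.5592 0.2768 0.063 ] slide [0.5109 0.3583]
post [0.5935 0.2715 0.068 ] slide [0.5456 0.3582]
needle [0.5532 0.2761 0.026 ] slide [0.505  0.3567]
plc [0.5335 0.2905 0.047 ] slide [0.4833 0.3679]
0.063 [239.10241461 348.65261958]
0.05 [239.45812813 326.074398  ]
0.04 [239.70565701 310.36298505]
0.026 [240.01960166 290.43596055]
0.021 [240.12353602 283.83893005]
```

View pics/w6y.png

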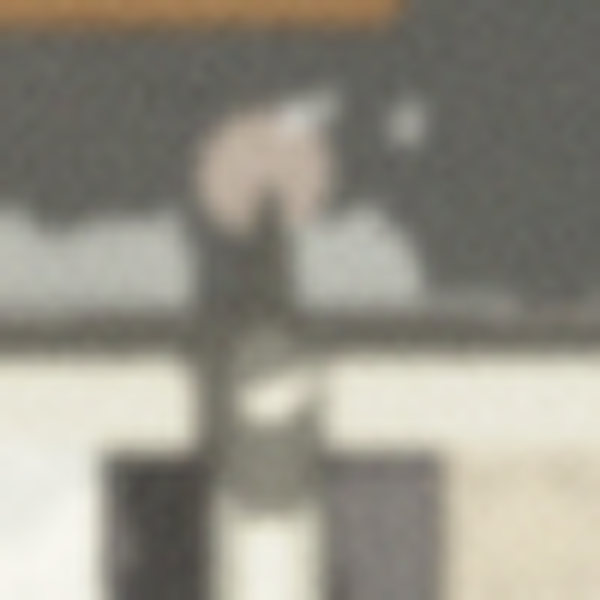

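Emit:
jog_arm:
  steps:
    - [[0, 0, 0.05, 0], [0, 0, 0.1, 0], [0, -0.03, 0.14, -0.12], [-0.01, -0.08, 0.16, -0.28], [-0.02, -0.13, 0.16, -0.44], [-0.03, -0.18, 0.16, -0.6], [-0.04, -0.23, 0.16, -0.76], [-0.05, -0.28, 0.16, -0.92], [-0.06, -0.33, 0.16, -1.08], [-0.07, -0.38, 0.16, -1.24], [-0.08, -0.43, 0.16, -1.4], [-0.085, -0.48, 0.15, -1.56], [-0.087, -0.53, 0.12, -1.7], [-0.087, -0.57, 0.08, -1.7], [-0.087, -0.583, 0.05, -1.7], [-0.087, -0.583, 0.03, -1.7], [-0.087, -0.583, 0.03, -1.7], [-0.087, -0.583, 0.03, -1.7]]
  hand: -0.4

```text
time_s: 9.98
position: [0.475, -0.3052, 0.1423]
orientation: [3.138, -0.003, -0.283]
contact_force: [-0.3, 0.0, 0.3]
gripper_width: 0.0617
```

```bash
python3 snap.py w7; python3 - <<'E'
import cv2
t=cv2.imread("pics/w7.png")
cv2.imwrite("pics/w7z.png",cv2.resize(t[120:270,180:340],None,fx=4,fy=4,interpolation=cv2.INTER_CUBIC))
E
```

```text
9.975 [ 0.47496028 -0.30524022  0.14226496] [ 3.13786554e+00 -2.67738465e-03 -2.82533719e-01] 0.06169018069313677 [-0.32523545  0.00192398  0.2924621 ]
```

View pics/w7.png

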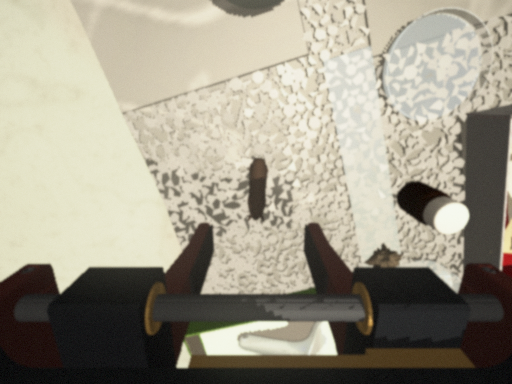

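View pics/w7z.png

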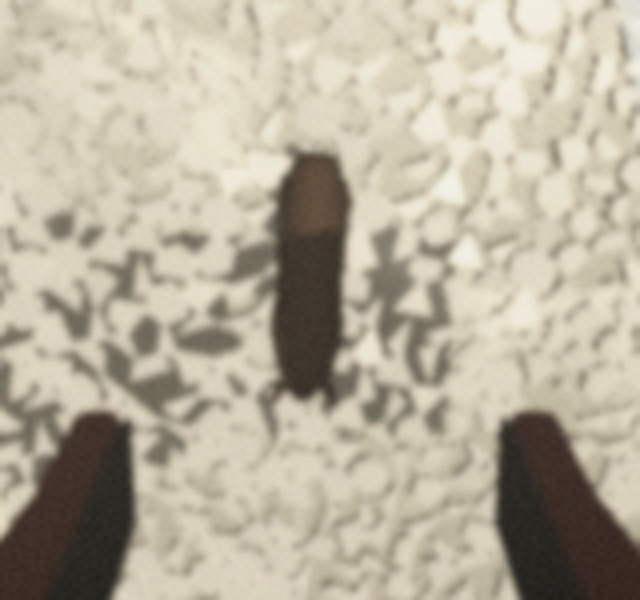

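```bash
python3 - <<'E'
import pickle
from h import *
c=pickle.load(open("w7.pkl","rb"))
f=4.;o=np.array([180,120])
u=lambda p: ((p[0]+.5)/f-.5+o[0],(p[1]+.5)/f-.5+o[1])
q=lambda n,p,z:(lambda r:(print(n,np.round(r,4)),r)[1])(ray(c,u(p),z))
r=q("rump",(318,155),.028);h=q("head",(304,395),.030)
a=(q("sL1",(280,220),.024)+q("sR1",(349,220),.024))/2
b=(q("sL2",(276,335),.024)+q("sR2",(339,335),.024))/2
print("mid",(r+h)/2,"len",np.linalg.norm(r-h)); 
d=r-h;print("yaw ends",np.arctan2(-d[0],d[1]))
d=a-b;print("yaw sides",np.arctan2(-d[0],d[1]),(a+b)/2)
E
```

```text
rump [ 0.4863 -0.2718  0.028 ]
head [ 0.465  -0.3323  0.03  ]
sL1 [ 0.472 -0.286  0.024]
sR1 [ 0.4891 -0.291   0.024 ]
sL2 [ 0.4619 -0.316   0.024 ]
sR2 [ 0.4781 -0.3207  0.024 ]
mid [ 0.47563491 -0.30201041  0.029     ] len 0.0641832477006642
yaw ends -0.3393915151470767
yaw sides -0.3412597344411421 [ 0.47526928 -0.30340811  0.024     ]
```

Emit:
jog_arm:
  steps:
    - [[0.0006, 0.002, -0.03, -0.03], [0.0006, 0.002, -0.06, -0.057], [0.0006, 0.002, -0.085, -0.057], [0.0006, 0.002, -0.105, -0.057], [0.0006, 0.002, -0.12, -0.057], [0.0006, 0.002, -0.12, -0.057], [0.0006, 0.002, -0.12, -0.057], [0.0006, 0.002, -0.12, -0.057]]

```text
time_s: 11.02
position: [0.4764, -0.3039, 0.0234]
orientation: [3.137, -0.005, -0.339]
contact_force: [0.1, -0.0, 0.5]
gripper_width: 0.0612
```

```bash
python3 snap.py w8
```

```text
11.025 [ 0.47642147 -0.30386653  0.0233775 ] [ 3.13701001 -0.00488642 -0.3393825 ] 0.06121842265630674 [ 0.07107984 -0.01882696  0.51616368]
```

View pics/w8.png

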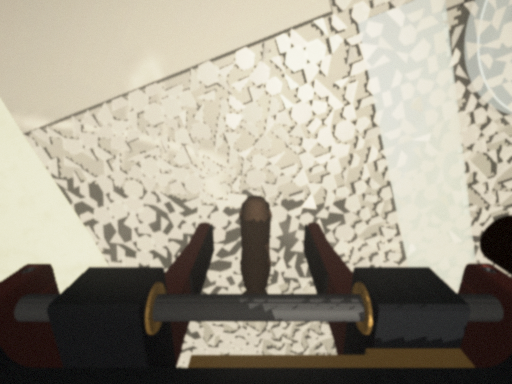

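Emit:
jog_arm:
  steps:
    - [[0, 0, 0, 0], [0, 0, 0, 0], [0, 0, 0, 0], [0, 0, 0, 0], [0, 0, 0, 0], [0, 0, 0, 0], [0, 0, 0.01, 0], [0, 0, 0.03, 0], [0, 0, 0.06, 0], [0, 0, 0.06, 0], [0, 0, 0.06, 0]]
  hand: 1

```text
time_s: 12.45
position: [0.4761, -0.3036, 0.083]
orientation: [3.137, -0.005, -0.339]
contact_force: [-0.4, -0.5, -1.2]
gripper_width: 0.0186
```

```bash
python3 snap.py w9
```

```text
12.45 [ 0.47612414 -0.3036239   0.08303027] [ 3.13710836 -0.00461884 -0.33944336] 0.0185631148091613 [-0.36951614 -0.49489232 -1.22938709]
```

View pics/w9.png

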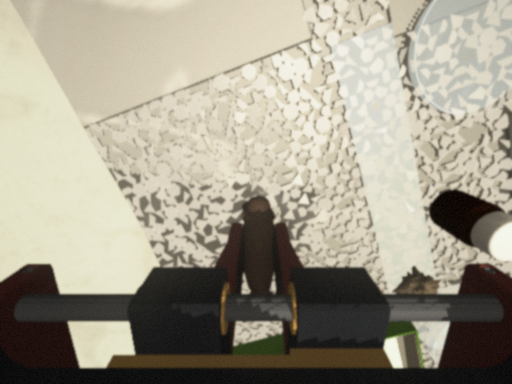

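Emit:
jog_arm:
  steps:
    - [[0, 0, 0.03, 0], [0, 0, 0.07, 0], [0, 0, 0.11, 0], [0, 0, 0.15, 0], [0, 0, 0.185, 0.02], [0, 0.015, 0.205, 0.04], [0.002, 0.045, 0.21, 0.06], [0.004, 0.085, 0.21, 0.08], [0.006, 0.125, 0.21, 0.1], [0.009, 0.17, 0.21, 0.12], [0.011, 0.215, 0.21, 0.14], [0.014, 0.26, 0.21, 0.16], [0.016, 0.305, 0.21, 0.18], [0.018, 0.35, 0.21, 0.187], [0.021, 0.395, 0.21, 0.187], [0.024, 0.44, 0.21, 0.187], [0.026, 0.485, 0.21, 0.187], [0.028, 0.525, 0.2, 0.187], [0.029, 0.548, 0.18, 0.187], [0.029, 0.553, 0.16, 0.187]]

```text
time_s: 15.0
position: [0.5042, 0.2511, 0.2405]
orientation: [3.137, -0.002, -0.15]
contact_force: [0.0, 0.7, -0.5]
gripper_width: 0.0182
```

Emit:
jog_arm:
  steps:
    - [[0, 0, -0.02, 0], [0, 0, -0.04, 0], [0, 0, -0.06, 0], [0, 0, -0.08, 0], [0, 0, -0.1, 0], [0, 0, -0.1, 0], [0, 0, -0.1, 0]]

```text
time_s: 15.88
position: [0.5041, 0.2512, 0.1404]
orientation: [3.137, -0.001, -0.15]
contact_force: [-0.1, -0.6, 0.1]
gripper_width: 0.018
```

```bash
python3 snap.py w10;  python3 - <<'E'
from plant import manip
import cv2
for n,r,f in (("scene",(220,330,120,270),5),("top",(175,250,80,215),5.9)):
    t=manip.get_image(n)[:,:,::-1]; cv2.imwrite(f"pics/{n}10.png",t)
    a,b,c,d=r
    cv2.imwrite(f"pics/{n}10z.png",cv2.resize(t[a:b,c:d],None,fx=f,fy=f,interpolation=cv2.INTER_CUBIC))
E
```

```text
15.875 [0.50414406 0.25115466 0.14037836] [ 3.13662111e+00 -1.14842315e-03 -1.50450702e-01] 0.018020533864770965 [-0.14818856 -0.61966866  0.14798336]
```

View pics/w10.png

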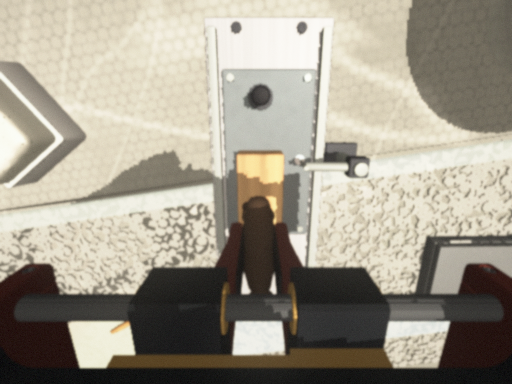

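View pics/scene10z.png

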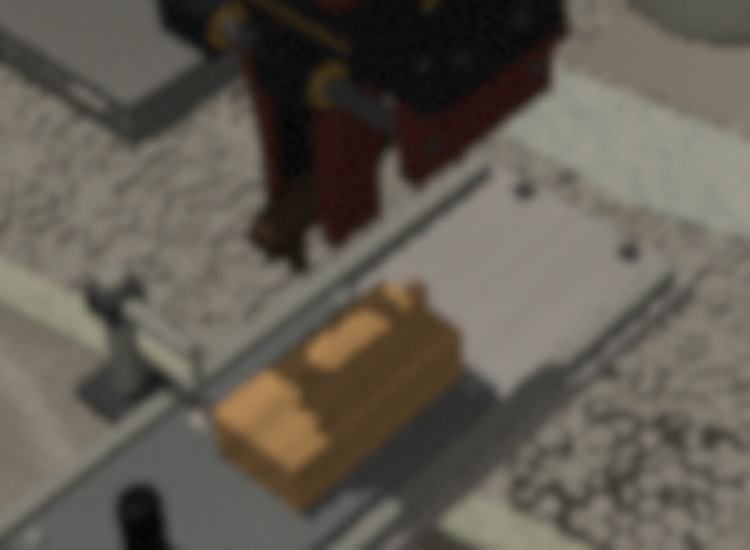

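View pics/top10z.png

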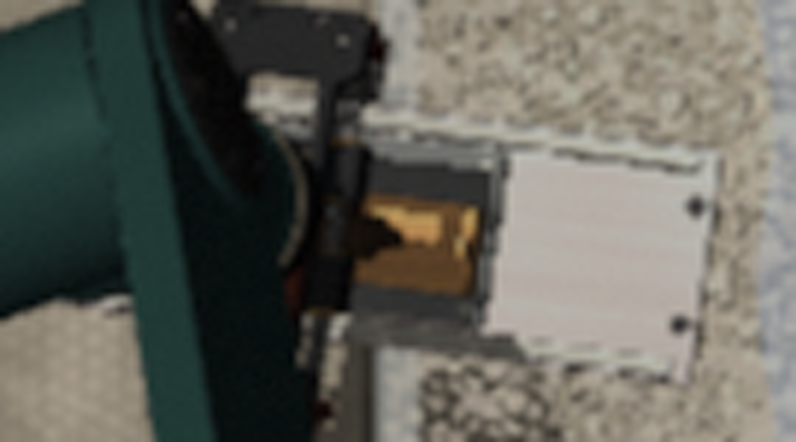

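```bash
python3 - <<'E'
import pickle
from h import *
from plant import manip
c=pickle.load(open("w10.pkl","rb"));t=manip.calibration("top")
yaw=-.152;Y=np.array([-np.sin(yaw),np.cos(yaw),0]);X=np.array([Y[1],-Y[0],0])
P=np.array([.5041,.2512,0])
def q(n,c,p,z):
    r=ray(c,p,z);print(n,np.round(r,4),"slide",np.round([r@X,r@Y],4),"rel TCP",np.round([(r-P)@X,(r-P)@Y],4))
u=lambda p,f=5.9,o=(80,175): ((p[0]+.5)/f-.5+o[0],(p[1]+.5)/f-.5+o[1])
q("head top",t,u((402,235)),.147)
q("pl -y",t,u((484,198)),.047);q("pl -y",t,u((474,295)),.047)
q("w pl+y",c,(236,152),.047);q("w pl+y",c,(284.5,152),.047);q("rump",c,(257.5,197),.145)
q("w8rump",pickle.load(open("w8.pkl","rb")),(257,196),.028)
q("knob",c,(261,92),.061)
E
```

```text
head top [0.5011 0.2141 0.147 ] slide [0.463  0.2875] rel TCP [ 0.0027 -0.0372]
pl -y [0.5242 0.1962 0.047 ] slide [0.4885 0.2733] rel TCP [ 0.0282 -0.0514]
pl -y [0.4769 0.2011 0.047 ] slide [0.441 0.271] rel TCP [-0.0193 -0.0537]
w pl+y [0.4913 0.2985 0.047 ] slide [0.4405 0.3694] rel TCP [-0.0198  0.0448]
w pl+y [0.535  0.2919 0.047 ] slide [0.4846 0.3695] rel TCP [0.0244 0.0449]
rump [0.5094 0.286  0.145 ] slide [0.4602 0.3598] rel TCP [-0.      0.0352]
w8rump [ 0.4881 -0.2699  0.028 ] slide [ 0.5233 -0.1928] rel TCP [ 0.0631 -0.5175]
knob [0.5211 0.345  0.061 ] slide [0.4628 0.42  ] rel TCP [0.0026 0.0953]
```

Emit:
jog_arm:
  steps:
    - [[0.0016, -0.0024, -0.015, 0], [0.0016, -0.0024, -0.03, 0], [0.0016, -0.0024, -0.045, 0], [0.0016, -0.0024, -0.054, 0], [0.0016, -0.0024, -0.058, 0], [0.0016, -0.0024, -0.06, 0], [0.0016, -0.0024, -0.06, 0], [0.0016, -0.0024, -0.06, 0]]

```text
time_s: 17.02
position: [0.5067, 0.2491, 0.0817]
orientation: [3.138, -0.004, -0.15]
contact_force: [-0.6, -0.6, -0.8]
gripper_width: 0.0182
```

```bash
python3 snap.py w11;  python3 - <<'E'
from plant import manip
import cv2
for n,r,f in (("scene",(240,330,140,260),6),("top",(175,250,80,215),5.9)):
    t=manip.get_image(n)[:,:,::-1]; cv2.imwrite(f"pics/{n}11.png",t)
    a,b,c,d=r
    cv2.imwrite(f"pics/{n}11z.png",cv2.resize(t[a:b,c:d],None,fx=f,fy=f,interpolation=cv2.INTER_CUBIC))
E
```

```text
17.025 [0.50665275 0.24910705 0.0816566 ] [ 3.13796716 -0.00368083 -0.15038811] 0.01819957040089874 [-0.57538197 -0.60334573 -0.83875716]
```

View pics/w11.png

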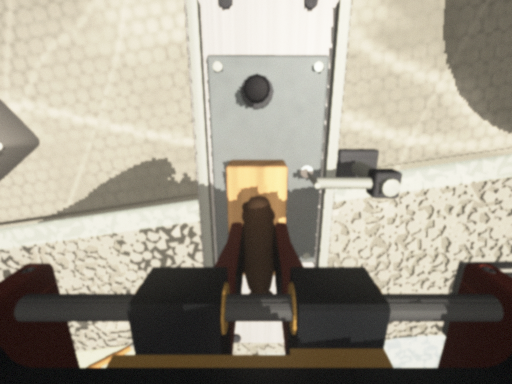

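View pics/scene11z.png

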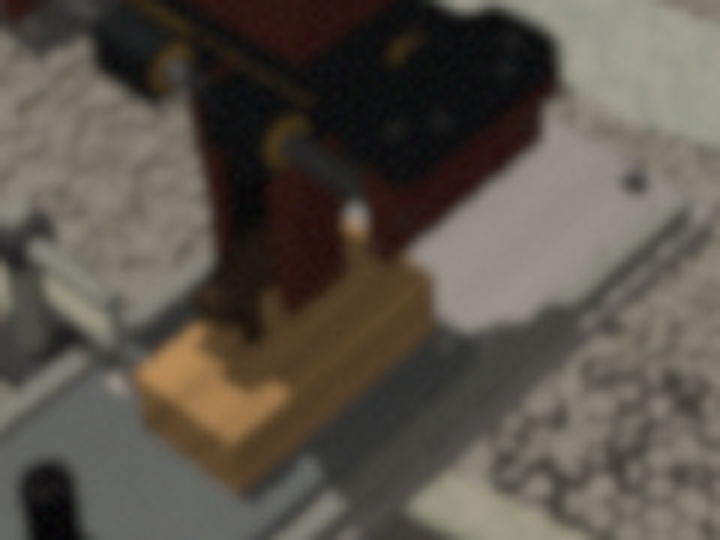

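View pics/top11.png

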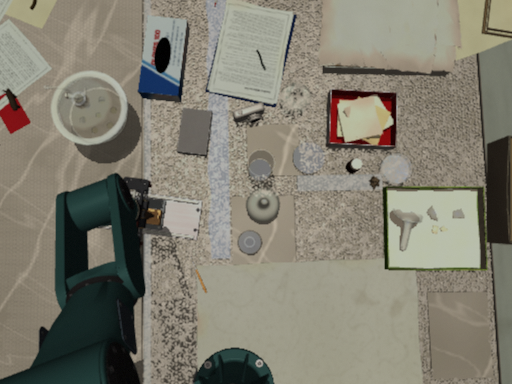

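```bash
python3 - <<'E'
import cv2
t=cv2.imread("pics/w11.png")
cv2.imwrite("pics/w11z.png",cv2.resize(t[140:300,190:330],None,fx=3.7,fy=3.7,interpolation=cv2.INTER_CUBIC))
from h import *
from plant import manip
c=manip.calibration("scene")
yaw=-.152;Y=np.array([-np.sin(yaw),np.cos(yaw),0]);X=np.array([Y[1],-Y[0],0])
B=X*.4631+Y*.3239
for z in (.054,.057,.060):
  for dx in (-.008,.008): print(z,dx,(proj(c,B+X*dx+Y*.025+[0,0,z])-[140,240]+.5)*6-.5)
for s in((-.022,.045),(.022,.045),(-.022,-.045)): print("pl",(proj(c,X*.4622+Y*.3235+X*s[0]+Y*s[1]+[0,0,.047])-[140,240]+.5)*6-.5)
E
```

```text
0.054 -0.008 [244.64835812 362.81102337]
0.054 0.008 [208.51186227 337.40980789]
0.057 -0.008 [243.9517714  355.99365699]
0.057 0.008 [207.74485244 330.60959952]
0.06 -0.008 [243.25214822 349.1465733 ]
0.06 0.008 [206.97453446 323.78006157]
pl [232.7849901 442.2475484]
pl [133.43578239 369.86705845]
pl [439.02496106 271.49940383]
```

View pics/w11z.png

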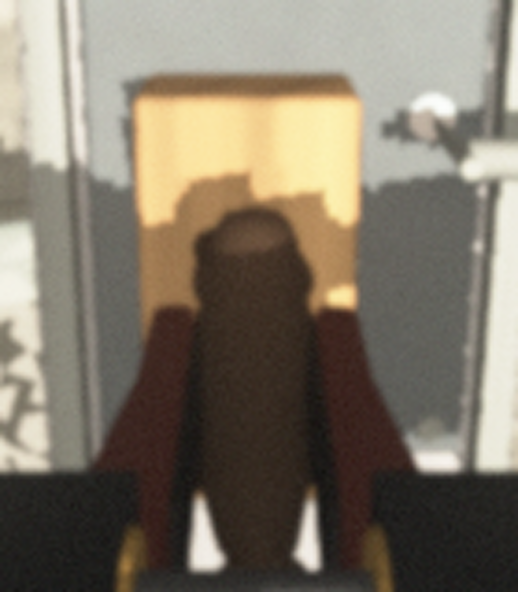

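```bash
python3 - <<'E'
import pickle
from h import *
c=pickle.load(open("w11.pkl","rb"))
yaw=-.152;Y=np.array([-np.sin(yaw),np.cos(yaw),0]);X=np.array([Y[1],-Y[0],0])
P=np.array([.50665,.2491,0])
u=lambda p,f=3.7,o=(190,140): ((p[0]+.5)/f-.5+o[0],(p[1]+.5)/f-.5+o[1])
def q(n,p,z):
    r=ray(c,u(p),z);print(n,np.round([r@X,r@Y],4),"rel",np.round([(r-P)@X,(r-P)@Y],4))
q("pl",(135,95),.047);q("pl",(361,95),.047);q("pl",(142,300),.047);q("pl",(357,300),.047)
q("rump",(253,208),.086);q("mid L",(200,380),.085);q("mid R",(312,380),.085);q("mark",(433,118),.021)
q("head",(255,565),.088);
E
```

```text
pl [0.4411 0.3681] rel [-0.022   0.0452]
pl [0.4838 0.3682] rel [0.0207 0.0452]
pl [0.441 0.326] rel [-0.0221  0.003 ]
pl [0.4845 0.326 ] rel [0.0214 0.003 ]
rump [0.4633 0.3588] rel [0.0002 0.0358]
mid L [0.4546 0.3286] rel [-0.0085  0.0056]
mid R [0.4731 0.3286] rel [0.01   0.0056]
mark [0.5027 0.3575] rel [0.0396 0.0346]
head [0.4637 0.2945] rel [ 0.0006 -0.0284]
```

Emit:
jog_arm:
  steps:
    - [[-0.001, -0.0005, -0.0015, 0], [-0.001, -0.0005, -0.0015, 0], [-0.001, -0.0005, -0.0015, 0], [-0.001, -0.0005, -0.0015, 0], [-0.001, -0.0005, -0.0015, 0]]

```text
time_s: 17.8
position: [0.5055, 0.2486, 0.08]
orientation: [3.138, -0.003, -0.15]
contact_force: [0.3, -0.2, -1.1]
gripper_width: 0.0187
```

```bash
python3 snap.py w12;  python3 - <<'E'
from plant import manip
import cv2
t=manip.get_image("scene")[:,:,::-1]
cv2.imwrite("pics/scene12z.png",cv2.resize(t[240:330,140:260],None,fx=6,fy=6,interpolation=cv2.INTER_CUBIC))
cv2.imwrite("pics/scene12.png",t)
E
```

```text
17.8 [0.50551766 0.24856628 0.0800494 ] [ 3.13784498 -0.00344467 -0.15041359] 0.018691803556202344 [ 0.26128246 -0.15649702 -1.06572409]
```

View pics/scene12z.png

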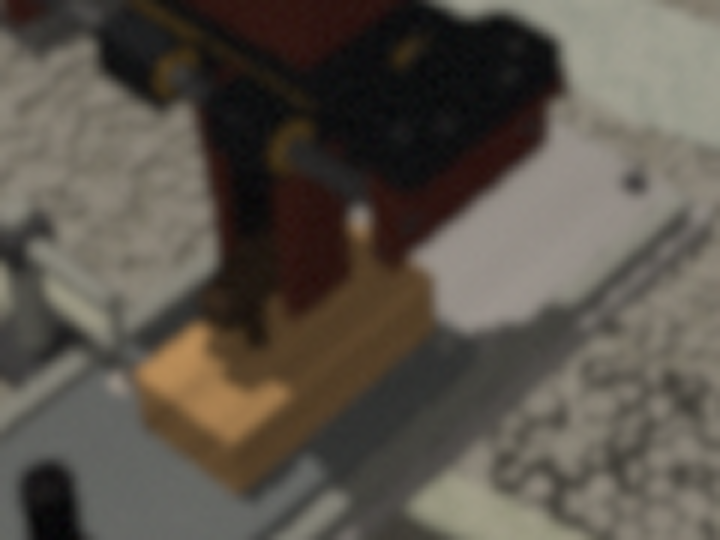

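View pics/scene12.png

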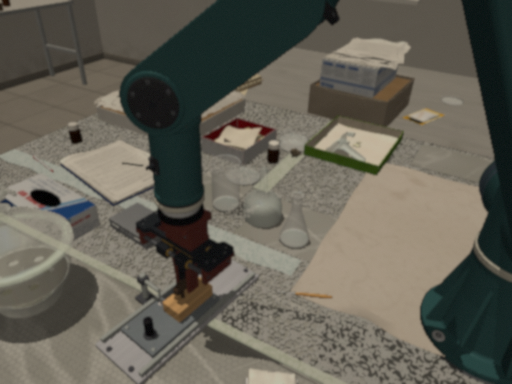

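```bash
python3 -c "
from plant import manip
print(manip.job_done())"
```

```text
the job is handed in; nothing more can be done
None
```

The job is handed in at about 18 s on the robot's clock. The gripper is still holding the bull above the plinth. No verdict was reported, so the checks below are my own.

- **Sledge:** I pinched the black knob and drew the sledge about 76 mm. After letting go, a close wrist picture showed the mark under the needle tip to about 0.5 mm. An earlier scene picture looked up to about 3–4 mm off, but it was too blurred to trust there.
- **Bull:** I carried it over the row with its feet 120 mm or more above the tallest glass. I now hold it head towards the tab, centred to about 1 mm across the plinth and 1–2 mm along it, in line to within about 0.01 rad.
- **Gap:** The arm's position gives 9.6 mm between the soles and the plinth, and the contact force stayed at about 1 N. In the scene picture the feet looked a few millimetres higher, but the exact foot positions aren't known, so I went by the arm's position.
- **Other things:** In the overhead picture the glassware, vial and dish showed no visible change. That camera read the slide's raised parts about 4 mm low along y, so I relied on the wrist and scene views, which agreed with the arm.

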